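Load the tip-up marker cup on the assembly bench

TASK

Lay the half-raised yellow marker cup down flat and slide both paint markers, white tail first, all the way into it, one in each pocket. Then swing the cup fully up by its red bar so that both markers stand upright with their coloured caps on top, and leave the bin, bottle and tin where they are.

Things in the scene. Friction and masses are not known exactly. Their poses are not given: they have to be found in the camera images.
- holder: Fixed aluminium holder, 90 wide (local x). Origin on the bench under the cup's hinge. A block from local y = -69 to -221 has two flat open lanes along y, at local x = -25 (lane a) and +25 (lane b), each 23 wide, floor 16 above the bench, with guide walls 4 high (tops at 20) beside and between them. The cup's mouth faces the lanes.
- cup (a joint): Yellow twin cup hinged at holder local y = 0, 10 above the bench. 0 = flat, mouth to local -y; 1.571 = upright, mouth up; stops at both. Stays where left (3 N at the bar moves it). Flat, it spans local y 0 to -66, 83 wide, 10 to 40 above the bench; two pockets 25 wide, 22 high, 61 deep, floor 14 above the bench, in line with the lanes. A marker that is home sticks out 59.
- cup_bar (a point): Centre of the red round bar (diameter 12, 42 free length, along holder local x) on the cup's steel side arm, 110 from the hinge line, at holder local x = +70. Cup flat: at holder local y = -78, 88 above the bench; upright: local y = +78, 88 above the bench; it moves on an arc about the hinge line.
- pocket_a (a point): Centre of the bottom of the cup's pocket a (in line with lane a, holder local x = -25). Its local -y points out of the pocket; lying flat it is at holder local y = -5, 25 above the bench.
- pocket_b (a point): The same for pocket b (in line with lane b, holder local x = +25).
- marker_red: Red-capped marker: hexagonal bar 120 long, 16 across flats (18.5 corners), 30 g; red cap (40) at its local -y end, white tail at +y. Origin at the centre of the bar (8 above what it lies on), local y along the bar towards the tail. It starts lying in lane a, tail towards the cup, some way short of the mouth.
- marker_red_tail (a point): Centre of the red marker's tail end face (60 from its centre).
- marker_green: Green-capped marker: hexagonal bar 120 long, 16 across flats (18.5 corners), 30 g; green cap (40) at its local -y end, white tail at +y. Origin at the centre of the bar (8 above what it lies on), local y along the bar towards the tail. It starts lying on the bench to the robot's right; lane b is empty for it.
- marker_green_tail (a point): Centre of the green marker's tail end face (60 from its centre).
- bin: Open blue parts bin with screws, 90 x 110 x 48 high, beside the lanes on the robot's side; leave it. Origin at the centre of its underside.
- bottle: Upright bottle, diameter 40, 130 high, beyond the lanes; leave it. Origin at the centre of its underside.
- tin: Round steel tin, diameter 54, 38 high, beside the green marker; leave it. Origin at the centre of its underside.
There are look-alikes about, which are no part of the job. Leave any pink or turquoise look-alike of the marker_green alone.

How it is judged (in metres and radians):
On the way:
1. with the cup lying flat, both markers are pushed tail first into its pockets, one in each, to within about 20 mm of the bottom (value of joint cup below 0.1 rad and ((distance between marker_red_tail and pocket_a below 0.02 m and distance between marker_green_tail and pocket_b below 0.02 m) or (distance between marker_red_tail and pocket_b below 0.02 m and distance between marker_green_tail and pocket_a below 0.02 m))), for 0.2 s.
At the end, for the whole second after the job is handed in: The cup is swung fully up (joint above 1.48 rad) and both markers stand still in it, one in each pocket, tail within 12 mm of the pocket's bottom, cap on top, within 0.22 rad of vertical (value of joint cup above 1.48 rad and ((distance between marker_red_tail and pocket_a below 0.012 m and distance between marker_green_tail and pocket_b below 0.012 m) or (distance between marker_red_tail and pocket_b below 0.012 m and distance between marker_green_tail and pocket_a below 0.012 m)) and angle between each of marker_red, marker_green's own y axis and vertical above 2.92 rad and linear speed of each of marker_red, marker_green below 0.05 m/s); the robot touches nothing.
It fails at once if the bin is moved by more than 25 mm or tipped over (distance of bin from where it was at the start of the episode above 0.025 m or angle between bin's own z axis and vertical above 0.4 rad).
It fails at once if the bottle is moved by more than 25 mm or tipped over (distance of bottle from where it was at the start of the episode above 0.025 m or angle between bottle's own z axis and vertical above 0.4 rad).
It fails at once if the tin is moved by more than 25 mm or tipped over (distance of tin from where it was at the start of the episode above 0.025 m or angle between tin's own z axis and vertical above 0.4 rad).
It also fails if it takes over 70 s, if anything falls off the work surface, if the arm or the gripper's body presses on something with over 40 N, if the wrist force passes 120 N, or if a joint passes its speed limit or range.

ROBOT

A 6-joint arm with a two-finger parallel gripper is mounted at the origin on the work surface. World frame = base frame: x ahead of the robot, y to its left, z up, the work surface at z = 0. Lengths are in mm, angles in rad, forces in N, time in s.
With the tool pointing down it reaches from about 275 to 750 mm from the base axis. Payload 10.2 kg.
Tool frame: the origin (TCP) lies between the finger pads; the fingertips stand 11 mm ahead of it and the grasp point (between the pads) lies 8 mm behind it; z points along the fingers, y is the line along which they close (so a half turn about z gives the same grasp; the last joint's range is limited). The gripper opens to 85 mm and grips with 20 to 120 N. Pads are 22 mm wide; open, the fingers measure 114 mm over their backs; the gripper's body (76 mm by 85 mm) begins 54 mm behind the grasp point. The pads swing forward as they close: fully open they stand 13 mm farther back than shut.
Start: joints at [0.978, 0.313, 1.498, -0, 1.331, -0.223], TCP at [189.763, 489.511, 242.294] pointing down, gripper open.
Joint ranges: [-2.94, 2.94], [-0.97, 2.17], [0.19, 2.56], [-1.23, 4.37], [0.02, 3.11], [-2.88, 2.88]. Speed limits (rad/s): [2.39, 2.39, 3.01, 3.14, 3.14, 3.14].

INTERFACE

Orientations are given as a unit quaternion [w, x, y, z].
In Python, from rig import sense, eyes, finish_job gives the robot as it stands.
- The arm moves only by the shell command python3 -m jog 'ROWS' [FORCE]. ROWS is JSON, a list of rows, each a list of 7 numbers: the shift along the tool's x, y, z in m, then the turn, a rotation vector about the tool's x, y, z in rad, then the finger opening in m, from 0 to 0.0854. In form: [[dx, dy, dz, rx, ry, rz, gripper], ...]. A call has 1 to 5 rows; each row shifts and turns the commanded pose from where the row before left it, along the tool's axes as they then stand; what a row does not reach is not made up. A row lasts 1/10 s, in which the tool goes at most 50 mm and 8.59 degrees, less where a joint would pass 70% of its speed; a pose out of reach is approached as far as the arm can. A call is refused whole if a number of a shift passes 0.05 or a number of a turn 0.15, either way. A call with a gripper value outside its range is refused whole. The fingers move at their own pace and stop on an object; FORCE is the grip in N (left out, the last holds). Time passes only in rows, so rows that do not move let the fingers close. It gives the time, the measured TCP pose, the force, the opening and the grip force at its end, in the units of the state.
- sense(): the state, without advancing time (a new reading comes with each control period).
- eyes.capture(name): name is "scene" or "top"; returns the picture (400x640x3 uint8, red, green, blue); there is no depth.
- eyes.calibration(name): a dict with "fx", "fy", "cx", "cy" (pixels), "cam_to_world" (4x4, takes a point from camera to world coordinates). Camera axes: x right, y down, z forward; pixel columns grow to the right and rows downward; lengths in mm; the calibration is good to about 2 mm. A picture is of the moment at which its call begins. calibration takes no time and is no camera call.
- finish_job(): hands the job in; it is judged then, once.
The state is a dict: "time_s": time; "joints": joint angles; "dq": joint speeds; "tau": joint torques, N m; "eef_pos": TCP position; "ee_rot": TCP orientation; "force": force on the tool from outside, world axes, zero at the start; "wrist_torque": the same for the moment, N m; "grip_width": opening from 0.0 (shut) to 1.0 (fully open); "grip_force": force on a finger pad.
Only numpy, scipy, OpenCV 4.12 (cv2) and the standard library are available. Lean on these libraries where they do the work, as an engineer would, in place of code of your own. Each camera call takes 0.05 s, during which the arm holds its last target. There are 200 camera calls.

## Working session

There is one attempt and no reset: what is moved stays moved. The work goes in short steps, Python scripts to look and compute and a shell command to move; the robot and the scene stay as the last step left them, time stands still between calls to the robot, and variables do not carry over. Pictures are saved under pics/ and viewed, at most 14 in all, crops included, and the job is handed in when it is done.

```bash
ls; mkdir -p pics
python3 - <<'E'
from rig import sense, eyes
import cv2
for n in("scene","top"):
    im=eyes.capture(n); cv2.imwrite(f"pics/{n}0.png",im[...,::-1]); c=eyes.calibration(n); print(n,c)
print(sense())
E
```

```text
pics
scene {'fx': 518.6658741960691, 'fy': 518.6658741960691, 'cx': 314.60191595063037, 'cy': 197.78294237527285, 'cam_to_world': array([[ 1.69804041e-01,  5.43745801e-01, -8.21892385e-01,
         1.58156811e+03],
       [ 9.85253267e-01, -1.11473595e-01,  1.29806151e-01,
        -2.75773807e+02],
       [-2.10377495e-02, -8.31813766e-01, -5.54655994e-01,
         7.92675409e+02],
       [ 0.00000000e+00,  0.00000000e+00,  0.00000000e+00,
         1.00000000e+00]])}
top {'fx': 371.0194897175351, 'fy': 371.0194897175351, 'cx': 321.0956435360724, 'cy': 206.26394454272582, 'cam_to_world': array([[-1.10414443e-03, -9.94288377e-01,  1.06721156e-01,
         4.53036430e+02],
       [-9.99906834e-01, -3.54236170e-04, -1.36454151e-02,
        -9.76896900e+01],
       [ 1.36052821e-02, -1.06726280e-01, -9.94195352e-01,
         9.22210350e+02],
       [ 0.00000000e+00,  0.00000000e+00,  0.00000000e+00,
         1.00000000e+00]])}
{'time_s': 0.1, 'joints': array([ 9.77616204e-01,  3.13351852e-01,  1.49832624e+00, -1.43316161e-05,
        1.33100902e+00, -2.23400087e-01]), 'dq': array([ 0.00022353, -0.00058224, -0.00266199,  0.00064163, -0.00143051,
       -0.00022153]), 'tau': array([ 4.24496247e-03, -4.12905979e+01, -2.60140103e+01, -4.06105698e-05,
        3.05525871e-03,  4.35967286e-05]), 'eef_pos': array([189.63519422, 489.33012017, 241.82701618]), 'ee_rot': array([-2.10886341e-04,  1.83836723e-01,  9.82956642e-01, -5.05015297e-04]), 'force': array([-0.11560648, -0.44110007, -0.08833236]), 'wrist_torque': array([0.00478499, 0.01926957, 0.02709352]), 'grip_force': 0.0, 'grip_width': 1.0019036045629355}
```

View pics/scene0.png

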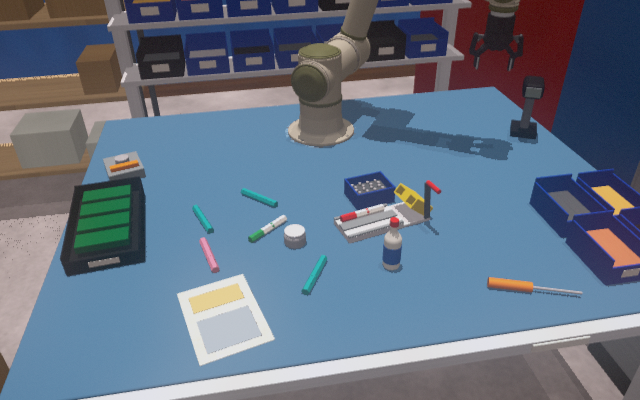

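View pics/top0.png

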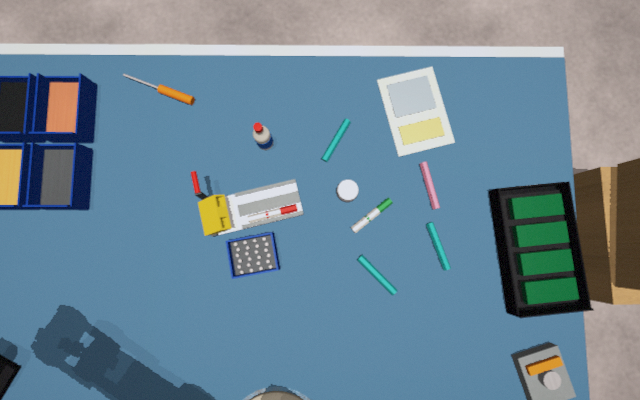

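The top view shows the holder and cup at about (250,208), the red bar at (196,183) and the red marker at (275,213). The green marker is at (372,215), the tin at (348,190), the bin at (254,255) and the bottle at (262,134). I'll enlarge both views around these.

Run:
```python
import cv2,numpy as np
t=cv2.imread("pics/top0.png");s=cv2.imread("pics/scene0.png")
a=cv2.resize(t[160:285,180:320],None,fx=4,fy=4,interpolation=cv2.INTER_CUBIC)[:,:]
b=cv2.resize(s[165:255,325:460],None,fx=5.5,fy=5.5,interpolation=cv2.INTER_CUBIC)
cv2.imwrite("pics/c1.png",a);cv2.imwrite("pics/c2.png",b);print(a.shape,b.shape)
```

```text
(500, 560, 3) (495, 742, 3)
```

View pics/c1.png

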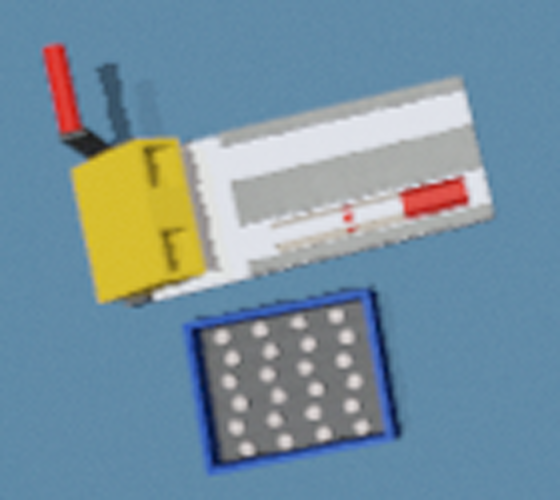

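View pics/c2.png

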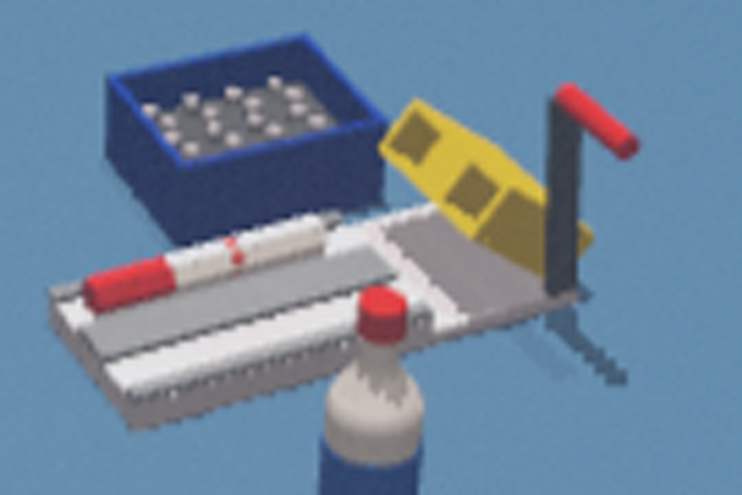

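```bash
cat > h.py <<'E'
import numpy as np,cv2
from rig import sense,eyes
C={n:eyes.calibration(n) for n in("scene","top")}
def ray(n,u,v):
    c=C[n];M=c["cam_to_world"];d=M[:3,:3]@[(u-c["cx"])/c["fx"],(v-c["cy"])/c["fy"],1];return M[:3,3],d/np.linalg.norm(d)
def plane(n,u,v,z):
    o,d=ray(n,u,v);return o+d*(z-o[2])/d[2]
def tri(p,q): # top px, scene px -> point, gap
    o1,d1=ray("top",*p);o2,d2=ray("scene",*q)
    t=np.linalg.lstsq(np.c_[d1,-d2],o2-o1,rcond=None)[0];a=o1+d1*t[0];b=o2+d2*t[1];return (a+b)/2,np.linalg.norm(a-b)
def proj(n,P):
    c=C[n];M=c["cam_to_world"];p=M[:3,:3].T@(np.array(P)-M[:3,3]);return c["fx"]*p[0]/p[2]+c["cx"],c["fy"]*p[1]/p[2]+c["cy"]
def mask(im,kind,roi):
    h=cv2.cvtColor(im,cv2.COLOR_RGB2HSV);H,S,V=[h[...,i].astype(int) for i in range(3)]
    m={"red":((H<8)|(H>172))&(S>140)&(V>80),"green":(H>50)&(H<72)&(S>120),"white":(S<70)&(V>150),"yellow":(H>20)&(H<35)&(S>140)&(V>70)}[kind]
    o=np.zeros(m.shape,bool);x0,y0,x1,y1=roi;o[y0:y1,x0:x1]=m[y0:y1,x0:x1];return o
def ax(m):
    p=np.argwhere(m)[:,::-1].astype(float);r=cv2.fitLine(p.astype(np.float32),cv2.DIST_L2,0,.01,.01).ravel();c=p.mean(0);s=(p-c)@r[:2];return c,c+r[:2]*s.min(),c+r[:2]*s.max(),len(p)
E
python3 - <<'E'
from h import *
np.set_printoptions(precision=1,suppress=True)
T=cv2.imread("pics/top0.png")[...,::-1].copy();S=cv2.imread("pics/scene0.png")[...,::-1].copy()
for k,rt,rs in[("red",(185,165,208,200),(420,175,445,200)),("red",(272,205,305,220),(335,205,362,225)),("green",(370,190,400,225),(245,220,275,245)),("white",(345,195,392,238),(262,212,290,236)),("white",(245,205,280,226),(358,200,386,222)),("yellow",(195,190,235,240),(390,175,435,220))]:
    a=ax(mask(T,k,rt));b=ax(mask(S,k,rs));print(k,"top",a,"scene",b,"tri c",tri(a[0],b[0]))
cr=lambda u,v:(180+u/4,160+v/4); cs=lambda u,v:(325+u/5.5,165+v/5.5)
print("bar ends",tri(cr(54,46),cs(630,148)),tri(cr(70,134),cs(566,92)))
for u,v in[(220,138),(462,80),(250,270),(490,215)]: print("block",plane("top",*cr(u,v),20)[:2])
for u,v in[(50,290),(130,390)]: print("block s",plane("scene",*cs(u,v),20)[:2])
for u,v in[(190,325),(370,292),(212,470),(396,436)]: print("bin",plane("top",*cr(u,v),48)[:2])
print("tin",plane("top",348,189.5,38)); print("bottle",plane("top",258,127,130))
E
```

```text
red top (array([195. , 181.9]), array([192.7, 171.3]), array([197.4, 192.4]), 110) scene (array([432.6, 185.9]), array([426.7, 181.1]), array([438.4, 190.7]), 60) tri c (array([592.6, 166.6, 120.7]), np.float64(1.566793870567374))
red top (array([288.1, 208.9]), array([280.6, 210.6]), array([295.6, 207.2]), 98) scene (array([348.3, 216.1]), array([341.2, 217.9]), array([355.6, 214.3]), 86) tri c (array([543.1, -28.3,  24.7]), np.float64(3.0779480530004393))
green top (array([384.1, 204.5]), array([378.5, 209.2]), array([389.8, 199.7]), 94) scene (array([254.8, 233.9]), array([250.4, 236.6]), array([261. , 229.9]), 16) tri c (array([ 555.1, -265.5,   13.5]), np.float64(0.7226945578974872))
white top (array([362.8, 216. ]), array([352. , 191.9]), array([367.8, 227.1]), 323) scene (array([277. , 224.8]), array([261.7, 226. ]), array([288.9, 223.8]), 227) tri c (array([ 527. , -209.9,   12.8]), np.float64(6.023623124389809))
white top (array([260.9, 214. ]), array([243.8, 216.4]), array([279.9, 211.4]), 653) scene (array([372.4, 213.4]), array([357.1, 216.5]), array([386.3, 210.6]), 358) tri c (array([531.4,  38.5,  15.5]), np.float64(2.3922077043897407))
yellow top (array([214.1, 214.1]), array([211.7, 195.2]), array([216.5, 232.9]), 963) scene (array([408.4, 195.4]), array([395.4, 188.4]), array([422.5, 203. ]), 240) tri c (array([527. , 137.1,  56.1]), np.float64(5.950533563810001))
bar ends (array([616.6, 173.5, 117.6]), np.float64(4.7147704154384025)) (array([567.8, 162.8, 117.6]), np.float64(4.223829125225342))
block [578.8 100.5]
block [614.9 -47.1]
block [498.   80.5]
block [531.5 -64.7]
block s [536.4 -62. ]
block s [616.6 -42.6]
bin [464.5 109.3]
bin [483.7   4.5]
bin [381.   94.4]
bin [400.2 -11.7]
tin [ 588.6 -174.7   38. ]
bottle [712.8  29.6 130. ]
```

```bash
cat >> h.py <<'E'
from scipy.spatial.transform import Rotation as R
O=np.array([523.5,159.]);TH=0.225
EX=np.array([np.cos(TH),np.sin(TH)]);EY=np.array([-np.sin(TH),np.cos(TH)])
def w(lx,ly): return O+lx*EX+ly*EY
def to(xy,z,yaw=TH):
    s=sense();q=s["ee_rot"];r=R.from_quat([*q[1:],q[0]]);d=r.inv().apply(np.array([*xy,z])-s["eef_pos"])
    yv=[np.cos(yaw),np.sin(yaw),0];g=R.from_matrix(np.c_[np.cross(yv,[0,0,-1.]),yv,[0,0,-1.]])
    print("shift mm",d.round(1),"rot",(r.inv()*g).as_rotvec().round(3),"t",round(s["time_s"],1))
def where():
    s=sense();p=s["eef_pos"];d=p[:2]-O;print("local",(d@EX).round(1),(d@EY).round(1),"z",p[2].round(1),"F",s["force"].round(1),"t",round(s["time_s"],1))
E
python3 - <<'E'
from h import *
to(w(76,30),242)
E
python3 -m jog '[[-0.048,-0.012,0,0,0,0,0],[-0.048,-0.012,0,0,0,0,0],[-0.048,-0.012,0,0,0,0,0],[-0.048,-0.012,0,0,0,0,0],[-0.048,-0.012,0,0,0,0,0]]' 40
python3 -m jog '[[-0.048,-0.012,0,0,0,0,0],[-0.048,-0.012,0,0,0,0,0],[-0.048,-0.012,0,0,0,0,0],[-0.048,-0.012,0,0,0,0,0],[-0.048,-0.012,0,0,0,0,0]]'
python3 -m jog '[[0,0,0,0,0,0.14,0],[0,0,0,0,0,0.14,0],[0,0,0,0,0,0.14,0],[0,0,0,0,0,0.14,0],[0,0,0,0,0,0.14,0]]'
python3 -m jog '[[0,0,0,0,0,0.14,0],[0,0,0,0,0,0.14,0],[0,0,0,0,0,0,0]]'
python3 - <<'E'
from h import *
to(w(76,30),91);where()
E
```

```text
shift mm [-4.768e+02 -1.199e+02 -2.000e-01] rot [-0.001  0.     0.976] t 0.1
time_s: 0.6
eef_pos: [393.1, 345.3, 242.1]
ee_rot: [-0.0, 0.184, 0.983, -0.0]
force: [-0.4, 1.4, -0.3]
grip_width: 0.144
grip_force: 0.0
time_s: 1.1
eef_pos: [595.3, 202.6, 241.9]
ee_rot: [-0.0, 0.184, 0.983, -0.0]
force: [0.2, 0.4, -0.2]
grip_width: -0.001
grip_force: 0.0
time_s: 1.6
eef_pos: [593.8, 204.1, 241.8]
ee_rot: [-0.0, 0.512, 0.859, -0.0]
force: [-0.6, -0.7, 0.2]
grip_width: 0.002
grip_force: 0.0
time_s: 1.9
eef_pos: [593.8, 204.1, 241.9]
ee_rot: [-0.0, 0.625, 0.78, -0.0]
force: [0.1, 0.2, -0.0]
grip_width: -0.001
grip_force: 0.0
shift mm [  1.7  -2.5 150.9] rot [-0.001 -0.    -0.005] t 1.9
local 78.6 28.3 z 241.9 F [ 0.1  0.2 -0. ] t 1.9
```

```bash
python3 -m jog '[[0,0,0.04,0,0,0,0],[0,0,0.04,0,0,0,0],[0,0,0.04,0,0,0,0],[0,0,0.031,0,0,0,0],[0,0,0,0,0,0,0]]'
python3 -m jog '[[-0.015,0,0,0,0,0,0],[-0.015,0,0,0,0,0,0],[-0.015,0,0,0,0,0,0],[-0.015,0,0,0,0,0,0],[-0.015,0,0,0,0,0,0]]'
python3 -m jog '[[-0.005,0,0,0,0,0,0],[-0.003,0,0,0,0,0,0],[0,0,0,0,0,0,0]]'
python3 - <<'E'
from h import *
where()
E
```

```text
time_s: 2.4
eef_pos: [591.6, 203.7, 86.9]
ee_rot: [-0.003, 0.623, 0.782, -0.003]
force: [-0.4, -0.0, 1.0]
grip_width: 0.002
grip_force: 0.0
time_s: 2.9
eef_pos: [610.5, 129.7, 91.5]
ee_rot: [-0.0, 0.625, 0.781, 0.0]
force: [-2.1, 5.6, -4.9]
grip_width: -0.0
grip_force: 2.9
time_s: 3.2
eef_pos: [612.1, 122.7, 91.3]
ee_rot: [-0.0, 0.625, 0.781, -0.0]
force: [-1.4, 0.7, -1.5]
grip_width: -0.002
grip_force: 0.6
local 78.3 -55.1 z 91.3 F [-1.4  0.7 -1.5] t 3.2
```

```bash
python3 -m jog '[[-0.002,0,0,0,0,0,0],[-0.002,0,0,0,0,0,0],[-0.002,0,0,0,0,0,0]]'
python3 -m jog '[[-0.002,0,0,0,0,0,0],[-0.001,0,0,0,0,0,0]]'
python3 -m jog '[[-0.001,0,0,0,0,0,0],[-0.001,0,0,0,0,0,0]]'
python3 - <<'E'
from h import *
where()
E
```

```text
time_s: 3.5
eef_pos: [612.3, 120.7, 90.8]
ee_rot: [-0.003, 0.625, 0.781, 0.001]
force: [-5.1, 26.0, -3.5]
grip_width: -0.002
grip_force: 12.7
time_s: 3.7
eef_pos: [612.3, 120.3, 90.8]
ee_rot: [-0.004, 0.624, 0.781, 0.003]
force: [-5.9, 34.3, -3.1]
grip_width: 0.003
grip_force: 17.5
time_s: 3.9
eef_pos: [612.3, 120.1, 90.7]
ee_rot: [-0.005, 0.624, 0.781, 0.003]
force: [-8.1, 42.6, -2.5]
grip_width: 0.004
grip_force: 21.5
local 77.9 -57.8 z 90.7 F [-8.1 42.6 -2.5] t 3.9
```

```bash
python3 -m jog '[[0.012,0,0,0,0,0,0],[0.02,0,0,0,0,0,0],[0,0,-0.045,0,0,0,0],[0,0,-0.045,0,0,0,0],[0,0,-0.045,0,0,0,0.045]]'
python3 - <<'E'
from h import *
np.set_printoptions(precision=2,suppress=True)
T=cv2.imread("pics/top0.png")[...,::-1].copy();S=cv2.imread("pics/scene0.png")[...,::-1].copy()
m=mask(T,"green",(350,190,400,235))|mask(T,"white",(345,206,392,238))
c,a,b,n=ax(m);print(c,a,b,n)
A,B=plane("top",*a,11),plane("top",*b,11)
ms=mask(S,"white",(264,210,290,234));cs,as_,bs,_=ax(ms);print("scene white",cs,as_,bs)
g=mask(S,"green",(245,225,268,245));
A,B=(A,B) if A[1]<B[1] else (B,A)
print("cap end",A,"tail end",B,"len",np.linalg.norm(A-B),"centre",(A+B)/2,"yaw",np.arctan2(-(B-A)[0],(B-A)[1]))
for P in (A,B): print("in scene",proj("scene",P))
print("tri tail",tri(a if a[0]<b[0] else b,bs if bs[0]>as_[0] else as_))
c=(A+B)/2; to(c[:2]+0*c[:2],120,np.arctan2(-(B-A)[0],(B-A)[1]))
E
```

```text
time_s: 4.4
eef_pos: [607.7, 143.4, 228.8]
ee_rot: [0.001, 0.625, 0.781, 0.0]
force: [-0.1, -0.3, -0.1]
grip_width: 0.157
grip_force: 0.0
[370.22 215.88] [352.37 230.45] [389.87 199.84] 364
scene white [277.16 224.24] [263.13 226.41] [288.61 222.47]
cap end [ 566.94 -280.87   11.  ] tail end [ 491.14 -186.94   11.  ] len 120.70552860557615 centre [ 529.04 -233.91   11.  ] yaw 0.6789418539837503
in scene (np.float64(248.7381096627228), np.float64(238.34712650803846))
in scene (np.float64(283.20767810390834), np.float64(216.1075628775281))
tri tail (array([ 493.09, -181.51,   -8.36]), np.float64(14.76932299082199))
shift mm [-350.6 -159.8  109.1] rot [ 0.    0.   -0.46] t 4.4
```

```bash
python3 -m jog '[[-0.044,-0.020,0,0,0,0,0.045],[-0.044,-0.020,0,0,0,0,0.045],[-0.044,-0.020,0,0,0,0,0.045],[-0.044,-0.020,0,0,0,0,0.045],[-0.044,-0.020,0,0,0,0,0.045]]'
python3 -m jog '[[-0.044,-0.020,0,0,0,0,0.045],[-0.044,-0.020,0,0,0,0,0.045],[-0.043,-0.020,0,0,0,0,0.045]]'
python3 -m jog '[[0,0,0.02,0,0,-0.115,0.045],[0,0,0.03,0,0,-0.115,0.045],[0,0,0.03,0,0,-0.115,0.045],[0,0,0.03,0,0,-0.115,0.045],[0,0,0,0,0,0,0.045]]'
python3 - <<'E'
from h import *
to((529,-233.9),15,0.679)
im=eyes.capture("top");cv2.imwrite("pics/top1.png",im[...,::-1])
im2=eyes.capture("scene");cv2.imwrite("pics/scene1.png",im2[...,::-1])
a=cv2.resize(im[160:285,180:320],(560,500),interpolation=cv2.INTER_CUBIC)
b=cv2.resize(im2[190:260,235:305],(500,500),interpolation=cv2.INTER_CUBIC)
cv2.imwrite("pics/c3.png",a[:,:,::-1])
cv2.imwrite("pics/c3.png",cv2.resize(np.hstack([a,b])[...,::-1],(800,377)))
y=ax(mask(im,"red",(185,165,245,205)));print("bar top",y)
y2=ax(mask(im2,"red",(400,170,445,215)));print(y2,tri(y[0],y2[0]))
E
```

```text
time_s: 4.9
eef_pos: [557.8, -95.3, 227.2]
ee_rot: [0.001, 0.625, 0.781, -0.0]
force: [0.6, -0.1, 0.6]
grip_width: 0.525
grip_force: 0.0
time_s: 5.2
eef_pos: [527.8, -236.5, 227.2]
ee_rot: [0.001, 0.625, 0.781, -0.001]
force: [0.2, 0.6, 1.8]
grip_width: 0.527
grip_force: 0.0
time_s: 5.7
eef_pos: [527.0, -233.5, 113.5]
ee_rot: [-0.003, 0.43, 0.903, 0.0]
force: [-0.6, -0.2, -0.1]
grip_width: 0.526
grip_force: 0.0
shift mm [-2.1  1.5 98.4] rot [-0.002 -0.005  0.003] t 5.7
bar top (array([228.98, 177.41]), array([226.67276125, 167.30298373]), array([231.3282753 , 187.69677964]), 100)
(array([407.6031746 , 203.76190476]), array([402.09291925, 198.89480238]), array([413.29935443, 208.79323064]), 63) (array([608.6121996 , 101.19928606,  88.66427953]), np.float64(2.352777053633698))
```

View pics/c3.png

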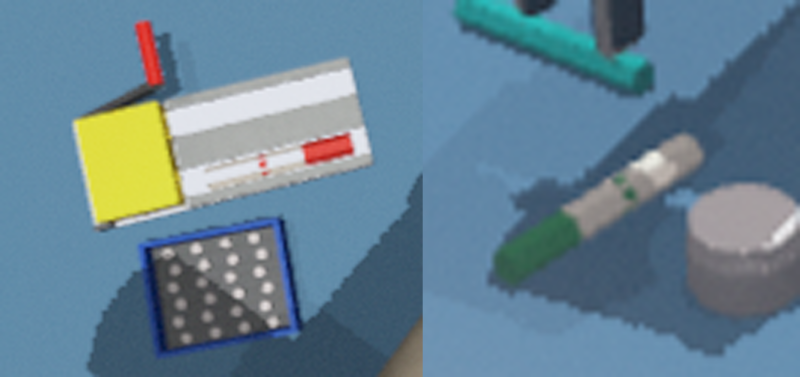

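The cup is flat, with the bar triangulated at z = 88.7. The green marker is untouched beside the tin. Next I descend and grip.

```bash
sed -i 's/O=np.array.*;TH/O=np.array([523.5,160.5]);TH/' h.py; python3 -m jog '[[-0.002,0.001,0.03,0,0,0,0.045],[0,0,0.03,0,0,0,0.045],[0,0,0.025,0,0,0,0.045],[0,0,0.013,0,0,0,0.045],[0,0,0,0,0,0,0.045]]'
python3 -m jog '[[0,0,0,0,0,0,0.01],[0,0,0,0,0,0,0.01],[0,0,0,0,0,0,0.01],[0,0,0,0,0,0,0.01],[0,0,0,0,0,0,0.01]]' 25
python3 -m jog '[[0,0,-0.02,0,0,0,0.01],[0,0,-0.03,0,0,0,0.01],[0,0,-0.04,0,0,0,0.01],[0,0,0,0,0,0,0.01]]'
python3 - <<'E'
from h import *
im=eyes.capture("top");im2=eyes.capture("scene");cv2.imwrite("pics/top2.png",im[...,::-1]);cv2.imwrite("pics/scene2.png",im2[...,::-1])
a=cv2.resize(im[160:260,330:430],(400,400),interpolation=cv2.INTER_CUBIC)
b=cv2.resize(im2[165:255,235:325],(400,400),interpolation=cv2.INTER_CUBIC)
cv2.imwrite("pics/c4.png",np.hstack([a,b])[...,::-1])
where()
E
```

```text
time_s: 6.3
eef_pos: [530.6, -235.0, 18.5]
ee_rot: [-0.0, 0.431, 0.902, -0.0]
force: [0.1, -0.2, -0.4]
grip_width: 0.526
grip_force: 0.0
time_s: 6.8
eef_pos: [531.3, -235.4, 20.0]
ee_rot: [0.002, 0.43, 0.903, -0.0]
force: [-0.3, 0.4, 7.3]
grip_width: 0.179
grip_force: 23.1
time_s: 7.2
eef_pos: [532.5, -236.2, 114.0]
ee_rot: [0.005, 0.43, 0.903, -0.001]
force: [-0.2, 0.8, -0.7]
grip_width: 0.179
grip_force: 21.0
local -81.2 -387.1 z 109.3 F [-0.3  0.1 -1. ] t 7.3
```

View pics/c4.png

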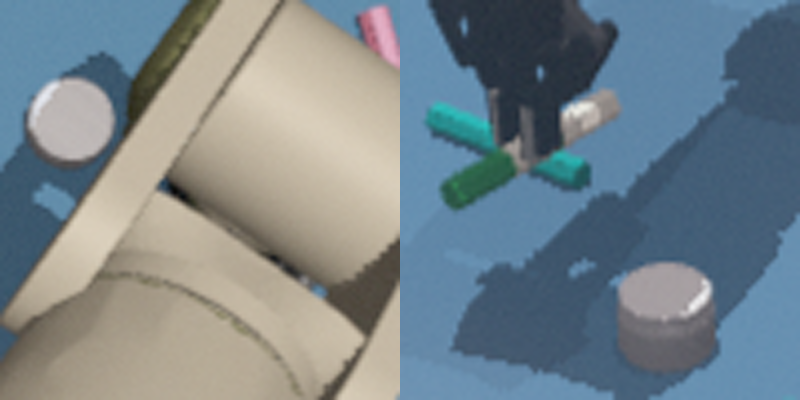

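The green marker is gripped at its middle and lifted clear. Next I rotate it and move above lane b.

```bash
python3 -m jog '[[0,0,-0.03,0,0,0.115,0.01],[0,0,0,0,0,0.115,0.01],[0,0,0,0,0,0.115,0.01],[0,0,0,0,0,0.110,0.01],[0,0,0,0,0,0,0.01]]'
python3 - <<'E'
from h import *
to(w(25,-152),70);where()
E
```

```text
time_s: 7.8
eef_pos: [530.0, -234.5, 137.1]
ee_rot: [-0.001, 0.623, 0.782, -0.0]
force: [-0.4, 0.0, 0.1]
grip_width: 0.178
grip_force: 21.1
shift mm [234.4 106.9  67.4] rot [-0.001 -0.002 -0.   ] t 7.8
local -81.8 -386.5 z 137.1 F [-0.4  0.   0.1] t 7.8
```

```bash
python3 -m jog '[[0.039,0.018,0,0,0,0,0.01],[0.039,0.018,0,0,0,0,0.01],[0.039,0.018,0,0,0,0,0.01],[0.039,0.018,0,0,0,0,0.01],[0.039,0.018,0,0,0,0,0.01]]'
python3 -m jog '[[0.039,0.017,0,0,0,0,0.01],[0,0,0.03,0,0,0,0.01],[0,0,0.03,0,0,0,0.01],[0,0,0,0,0,0,0.01],[0,0,0,0,0,0,0.01]]'
python3 - <<'E'
from h import *
im=eyes.capture("scene");im2=eyes.capture("top")
cv2.imwrite("pics/c5.png",np.hstack([cv2.resize(im[165:255,315:435],(500,375),interpolation=cv2.INTER_CUBIC),cv2.resize(im2[165:265,220:300],(300,375))])[...,::-1])
to(w(25,-152),36);where()
E
```

```text
time_s: 8.3
eef_pos: [574.2, -22.8, 137.6]
ee_rot: [-0.001, 0.622, 0.783, -0.0]
force: [0.3, -0.3, 0.0]
grip_width: 0.183
grip_force: 21.1
time_s: 8.8
eef_pos: [582.2, 17.1, 78.5]
ee_rot: [-0.0, 0.622, 0.783, -0.0]
force: [1.3, 0.7, 1.3]
grip_width: 0.18
grip_force: 21.1
shift mm [ 1.4 -1.  43.8] rot [0.002 0.001 0.002] t 8.9
local 25.9 -153.3 z 79.8 F [-0.3  0.1 -0. ] t 8.9
```

View pics/c5.png

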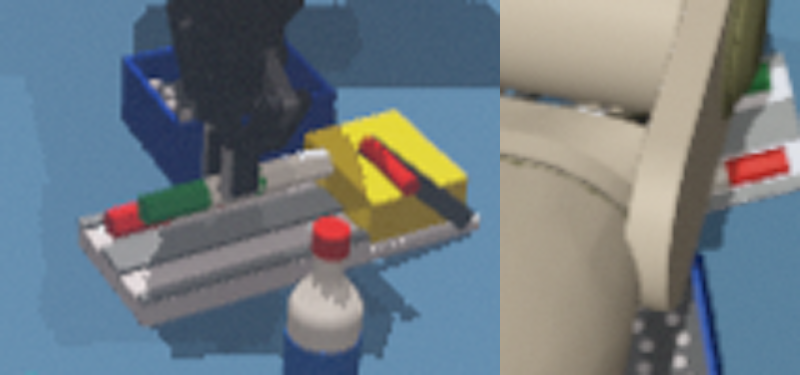

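The green marker is held level above lane b, aligned with the lane. Lowering it now.

```bash
python3 -m jog '[[0.001,-0.001,0.02,0,0,0,0.01],[0,0,0.014,0,0,0,0.01],[0,0,0,0,0,0,0.01],[0,0,0,0,0,0,0.01]]'
python3 -m jog '[[0,0,0.004,0,0,0,0.01],[0,0,0,0,0,0,0.01],[0,0,0,0,0,0,0.01]]'
python3 -m jog '[[0,0,0.003,0,0,0,0.01],[0,0,0,0,0,0,0.01],[0,0,0,0,0,0,0.01]]'
python3 - <<'E'
from h import *
im=eyes.capture("top")
for k,r in(("green",(270,180,310,207)),("red",(272,200,310,220))):
    c,a,b,n=ax(mask(im,k,r));P=plane("top",*c,26)[:2]-O;print(k,n,P@EX,P@EY)
where()
E
```

```text
time_s: 9.3
eef_pos: [581.4, 17.8, 44.9]
ee_rot: [0.0, 0.623, 0.782, 0.0]
force: [-0.3, 0.6, 0.3]
grip_width: 0.176
grip_force: 21.1
time_s: 9.6
eef_pos: [581.2, 17.9, 40.6]
ee_rot: [0.0, 0.623, 0.782, 0.0]
force: [0.1, 0.4, 0.1]
grip_width: 0.179
grip_force: 21.1
time_s: 9.9
eef_pos: [581.0, 18.0, 37.2]
ee_rot: [-0.0, 0.623, 0.782, -0.0]
force: [0.4, -0.2, -1.1]
grip_width: 0.177
grip_force: 21.1
green 12 20.077281087548847 -205.37883867374183
red 97 -23.837359089270297 -190.04700442147777
local 24.3 -151.8 z 37.3 F [-0.4  0.2  0.5] t 9.9
```

```bash
python3 -m jog '[[0,0.001,0.002,0,0,0,0.01],[0,0,0,0,0,0,0.01],[0,0,0,0,0,0,0.01]]'
python3 -m jog '[[0,0,0.002,0,0,0,0.01],[0,0,0,0,0,0,0.01],[0,0,0,0,0,0,0.01]]'
python3 - <<'E'
from h import *
where()
E
```

```text
time_s: 10.25
eef_pos: [582.0, 18.1, 36.0]
ee_rot: [-0.0, 0.623, 0.782, -0.0]
force: [-4.2, -0.9, 8.3]
grip_width: 0.178
grip_force: 24.3
time_s: 10.55
eef_pos: [582.1, 18.1, 35.8]
ee_rot: [0.0, 0.623, 0.782, -0.0]
force: [-11.4, -0.2, 26.1]
grip_width: 0.183
grip_force: 30.9
local 25.3 -151.9 z 35.8 F [-11.4  -0.2  26.1] t 10.6
```

```bash
python3 -m jog '[[0,0,-0.003,0,0,0,0.01],[0,0,0,0,0,0,0.03],[0,0,0,0,0,0,0.035],[0,0,0,0,0,0,0.035],[0,0,-0.02,0,0,0,0.035]]'
python3 -m jog '[[0,0,-0.04,0,0,0,0.036],[0,0,-0.02,0,0,0,0.036],[-0.05,0,0,0,0,0,0.036],[-0.05,-0.025,0,0,0,0,0.036],[0,0,0,0,0,0,0.036]]'
python3 - <<'E'
from h import *
im=eyes.capture("scene");im2=eyes.capture("top")
cv2.imwrite("pics/c6.png",np.hstack([cv2.resize(im[165:255,315:435],(500,375),interpolation=cv2.INTER_CUBIC),cv2.resize(im2[165:265,220:300],(300,375))])[...,::-1])
for k,rt,rs in(("green",(270,180,310,207),(335,195,390,240)),("red",(272,200,310,220),(335,195,375,230))):
    a=ax(mask(im2,k,rt));b=ax(mask(im,k,rs));P=plane("top",*a[0],28)[:2]-O;print(k,a[3],P@EX,P@EY,tri(a[0],b[0]))
where()
E
```

```text
time_s: 11.05
eef_pos: [580.6, 18.4, 54.0]
ee_rot: [-0.002, 0.623, 0.782, -0.001]
force: [0.1, -0.1, -0.5]
grip_width: 0.411
grip_force: 0.0
time_s: 11.55
eef_pos: [580.7, -84.0, 116.0]
ee_rot: [0.0, 0.625, 0.781, -0.001]
force: [-0.1, 0.2, -0.4]
grip_width: 0.422
grip_force: 0.0
green 41 25.69894544856877 -199.16439896816948 (array([593.98745011, -20.79341717,  30.92236132]), np.float64(14.894071614581724))Traceback (most recent call last):
  File "<stdin>", line 5, in <module>
  File "h.py", line 18, in ax
    p=np.argwhere(m)[:,::-1].astype(float);r=cv2.fitLine(p.astype(np.float32),cv2.DIST_L2,0,.01,.01).ravel();c=p.mean(0);s=(p-c)@r[:2];return c,c+r[:2]*s.min(),c+r[:2]*s.max(),len(p)
                                             ~~~~~~~~~~~^^^^^^^^^^^^^^^^^^^^^^^^^^^^^^^^^^^^^^^^^^^^
cv2.error: OpenCV(4.12.0) /io/opencv/modules/imgproc/src/linefit.cpp:50: error: (-215:Assertion failed) count > 0 in function 'fitLine2D_wods'
```

View pics/c6.png

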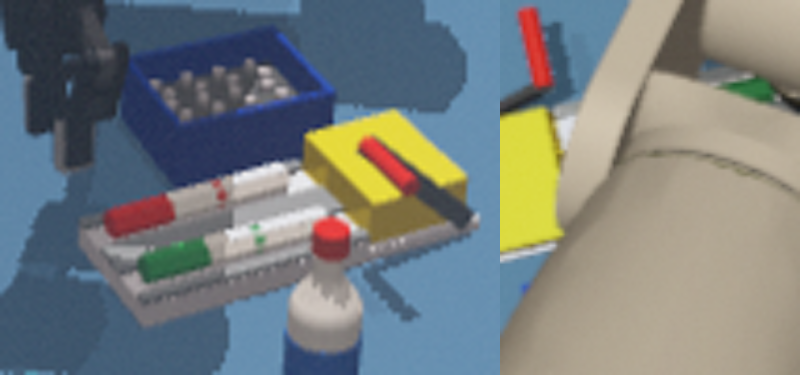

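Both markers lie in their lanes, caps outward and tails toward the flat cup. Next I push both at once with the part-open fingers.

Run:
```python
from h import *
to(w(0,-238),32);where()
```

```text
shift mm [ 9.2 -2.6 84. ] rot [-0.    -0.001 -0.001] t 11.7
local 2.6 -247.2 z 116.0 F [-0.8  0.4 -0.2] t 11.7
```

```bash
python3 -m jog '[[0,-0.002,0.03,0,0,0,0.036],[0,0,0.03,0,0,0,0.036],[0,0,0.024,0,0,0,0.036],[0,0,0,0,0,0,0.036],[0,0,0,0,0,0,0.036]]'
python3 -m jog '[[0.008,0,0,0,0,0,0.036],[0.008,0,0,0,0,0,0.036],[0.008,0,0,0,0,0,0.036],[0.008,0,0,0,0,0,0.036],[0,0,0,0,0,0,0.036]]'
python3 -m jog '[[0.008,0,0,0,0,0,0.036],[0.008,0,0,0,0,0,0.036],[0.008,0,0,0,0,0,0.036],[0.008,0,0,0,0,0,0.036],[0,0,0,0,0,0,0.036]]'
python3 - <<'E'
from h import *
where()
im=eyes.capture("scene")
cv2.imwrite("pics/c7.png",cv2.resize(im[165:255,315:435],(800,600),interpolation=cv2.INTER_CUBIC)[...,::-1])
E
```

```text
time_s: 12.15
eef_pos: [579.9, -78.8, 32.8]
ee_rot: [0.0, 0.622, 0.783, 0.0]
force: [-0.3, -0.7, 0.8]
grip_width: 0.422
grip_force: 0.0
time_s: 12.65
eef_pos: [572.1, -47.2, 32.6]
ee_rot: [-0.0, 0.622, 0.783, 0.0]
force: [-0.6, -0.1, 0.1]
grip_width: 0.423
grip_force: 0.0
time_s: 13.15
eef_pos: [564.8, -16.1, 32.2]
ee_rot: [-0.0, 0.622, 0.783, -0.0]
force: [0.1, 0.0, 0.0]
grip_width: 0.422
grip_force: 0.0
local 0.9 -181.3 z 32.2 F [0.1 0.  0. ] t 13.2
```

View pics/c7.png

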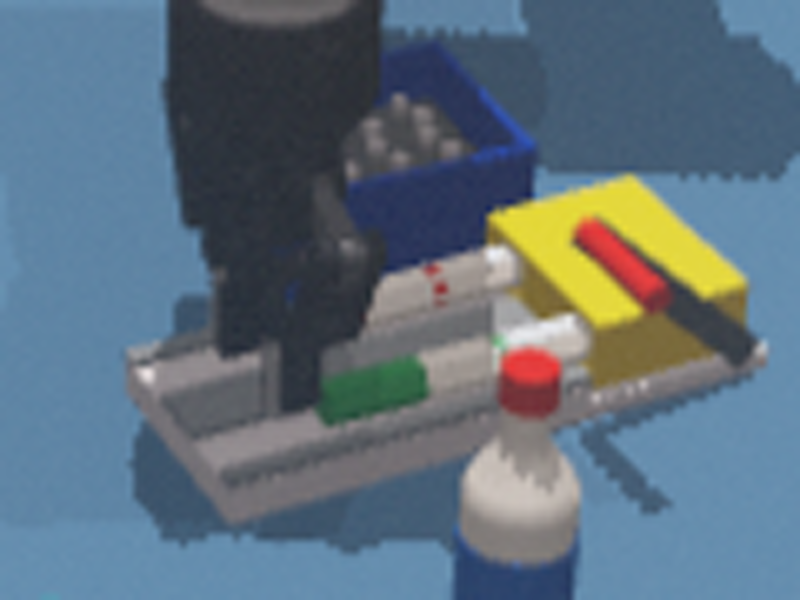

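The fingers sit behind both cap ends, and both tails (at about (505,265) and (575,335)) are just at the mouth. I keep pushing gently.

```bash
python3 -m jog '[[0.005,0,0,0,0,0,0.036],[0.005,0,0,0,0,0,0.036],[0.005,0,0,0,0,0,0.036],[0.005,0,0,0,0,0,0.036],[0,0,0,0,0,0,0.036]]'
python3 -m jog '[[0.005,0,0,0,0,0,0.036],[0.005,0,0,0,0,0,0.036],[0.005,0,0,0,0,0,0.036],[0.003,0,0,0,0,0,0.036],[0,0,0,0,0,0,0.036]]'
python3 - <<'E'
from h import *
where()
E
```

```text
time_s: 13.7
eef_pos: [560.5, 3.0, 32.3]
ee_rot: [-0.0, 0.623, 0.783, -0.0]
force: [1.0, 0.0, 0.0]
grip_width: 0.42
grip_force: 0.0
time_s: 14.2
eef_pos: [556.5, 20.3, 32.3]
ee_rot: [-0.0, 0.623, 0.782, -0.0]
force: [0.9, -1.4, -0.8]
grip_width: 0.427
grip_force: 0.0
local 0.9 -144.0 z 32.3 F [ 0.9 -1.4 -0.8] t 14.2
```

```bash
python3 -m jog '[[0.003,0,0,0,0,0,0.036],[0.002,0,0,0,0,0,0.036],[0.001,0,0,0,0,0,0.036]]'
python3 -m jog '[[0.001,0,0,0,0,0,0.036],[0.001,0,0,0,0,0,0.036]]'
python3 -m jog '[[0.001,0,0,0,0,0,0.036],[0.001,0,0,0,0,0,0.036]]'
python3 - <<'E'
from h import *
where()
im=eyes.capture("scene")
cv2.imwrite("pics/c8.png",cv2.resize(im[165:255,315:435],(800,600),interpolation=cv2.INTER_CUBIC)[...,::-1])
E
```

```text
time_s: 14.5
eef_pos: [555.3, 25.8, 32.3]
ee_rot: [-0.0, 0.623, 0.782, -0.0]
force: [-0.2, -1.0, 1.4]
grip_width: 0.418
grip_force: 0.2
time_s: 14.7
eef_pos: [554.9, 27.6, 32.3]
ee_rot: [0.0, 0.623, 0.782, 0.0]
force: [1.1, -0.3, -0.5]
grip_width: 0.422
grip_force: 0.2
time_s: 14.9
eef_pos: [554.4, 29.6, 32.3]
ee_rot: [0.0, 0.623, 0.782, 0.0]
force: [-0.1, -1.4, -0.1]
grip_width: 0.417
grip_force: 0.2
local 0.9 -134.5 z 32.3 F [-0.1 -1.4 -0.1] t 14.9
```

View pics/c8.png

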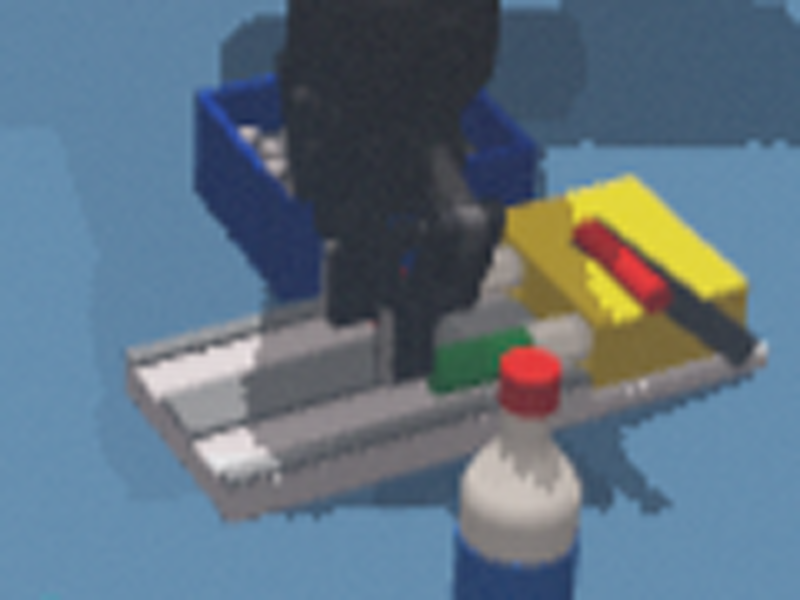

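Both markers are inside with about 64 mm sticking out, so they are nearly home and no stop force has appeared yet. I continue in 1 mm steps.

```bash
python3 -m jog '[[0.001,0,0,0,0,0,0.036],[0.001,0,0,0,0,0,0.036]]' | grep -E 'pos|force'
python3 -m jog '[[0.001,0,0,0,0,0,0.036],[0.001,0,0,0,0,0,0.036]]'| grep -E 'pos|force'
python3 -m jog '[[0.001,0,0,0,0,0,0.036],[0,0,0,0,0,0,0.036]]'| grep -E 'pos|force'
python3 - <<'E'
from h import *
where()
E
```

```text
eef_pos: [554.7, 30.3, 32.6]
force: [2.6, -10.4, 0.2]
grip_force: 5.8
eef_pos: [555.3, 30.8, 33.1]
force: [5.8, -19.6, 0.1]
grip_force: 10.3
eef_pos: [555.6, 31.0, 33.4]
force: [4.7, -21.4, 0.8]
grip_force: 10.6
local 2.4 -133.4 z 33.4 F [  4.7 -21.4   0.8] t 15.6
```

```bash
python3 -m jog '[[-0.02,0,0,0,0,0,0.036],[-0.04,0,0,0,0,0,0.036],[-0.04,0,-0.03,0,0,0,0.02],[-0.04,0,-0.04,0,0,0,0],[-0.05,0,-0.04,0,0,0,0]]'
python3 -m jog '[[-0.04,0,0,0,0,0,0],[-0.04,0,0,0,0,0,0],[-0.04,0,0,0,0,0,0],[-0.04,0,0,0,0,0,0],[0,0,0,0,0,0,0]]'
python3 - <<'E'
from h import *
im2=eyes.capture("top");im=eyes.capture("scene");cv2.imwrite("pics/top3.png",im2[...,::-1]);cv2.imwrite("pics/scene3.png",im[...,::-1])
for k,rt,rs in(("green",(235,175,310,210),(335,190,420,240)),("red",(240,190,310,225),(335,190,400,232))):
  for n,i,r in(("top",im2,rt),("scene",im,rs)):
    m=mask(i,k,r)
    if k=="red" and n=="scene": m[:, 398:]=False
    if m.sum()<5: print(k,n,m.sum());continue
    c,a,b,N=ax(m)
    for p in(a,c,b):
        P=plane(n,*p,26)[:2]-O;print(k,n,N,p.round(1),(P@EX).round(1),(P@EY).round(1))
where()
E
```

```text
time_s: 16.05
eef_pos: [592.4, -136.7, 130.5]
ee_rot: [-0.0, 0.623, 0.782, 0.0]
force: [0.1, -0.9, 0.0]
grip_width: -0.002
grip_force: 0.0
time_s: 16.55
eef_pos: [627.8, -295.9, 128.0]
ee_rot: [0.0, 0.625, 0.781, -0.0]
force: [0.2, -0.1, -0.9]
grip_width: 0.005
grip_force: 0.0
green top 99 [241.9 198.4] 26.4 -86.2
green top 99 [249.8 196.8] 25.9 -105.7
green top 99 [257.7 195.2] 25.4 -125.0
green scene 50 [380.8 220.1] 27.5 -121.4
green scene 50 [386.  218.1] 25.7 -105.4
green scene 50 [393.2 215.5] 23.1 -83.5
red top 103 [246.6 218.7] -24.7 -87.3
red top 103 [254.2 216.5] -23.5 -106.3
red top 103 [261.8 214.3] -22.3 -125.2
red scene 126 [372.3 204.9] -40.2 -109.1
red scene 126 [382.8 211.7] -2.3 -99.3
red scene 126 [397.5 221.2] 48.8 -86.1
local 0.9 -464.1 z 128.2 F [0.2 0.2 0. ] t 16.6
```

Both caps end at local y = -125, so both markers are home. Next I go behind the bar.

```bash
python3 -m jog '[[0.02,0.02,-0.04,0,0,0,0],[0.04,0.019,0,0,0,0,0],[0.04,0.019,0,0,0,0,0],[0.04,0.019,0,0,0,0,0],[0.04,0,0,0,0,0,0]]'
python3 -m jog '[[0.045,0,0,0,0,0,0],[0.045,0,0,0,0,0,0],[0.045,0,0,0,0,0,0],[0.03,0,0,0,0,0,0],[0,0,0,0,0,0,0]]'
python3 - <<'E'
from h import *
to(w(77,-112),90);where()
E
```

```text
time_s: 17.15
eef_pos: [663.3, -94.9, 168.7]
ee_rot: [-0.0, 0.622, 0.783, 0.0]
force: [-0.8, 0.2, -0.4]
grip_width: 0.0
grip_force: 0.0
time_s: 17.65
eef_pos: [624.3, 67.1, 169.4]
ee_rot: [-0.0, 0.621, 0.784, 0.0]
force: [0.6, -0.6, 0.4]
grip_width: -0.001
grip_force: 0.0
shift mm [ 1.4 -0.4 79.4] rot [-0.    -0.001  0.007] t 17.6
local 77.4 -113.5 z 169.4 F [ 0.6 -0.6  0.4] t 17.6
```

```bash
python3 -m jog '[[0,0,0.03,0,0,0,0],[0,0,0.03,0,0,0,0],[0,0,0.019,0,0,0,0],[0,0,0,0,0,0,0],[0,0,0,0,0,0,0]]' | grep -E 'pos|^force'
for i in 1; do :; done
python3 -m jog '[[0.006,0,0,0,0,0,0],[0.006,0,0,0,0,0,0],[0.006,0,0,0,0,0,0],[0.006,0,0,0,0,0,0],[0.006,0,0,0,0,0,0]]'| grep -E 'pos|^force'
python3 -m jog '[[0.006,0,0,0,0,0,0],[0.006,0,0,0,0,0,0],[0.006,0,0,0,0,0,0],[0.006,0,0,0,0,0,0],[0.006,0,0,0,0,0,0]]'| grep -E 'pos|^force'
python3 - <<'E'
from h import *
where()
im=eyes.capture("scene")
cv2.imwrite("pics/c9.png",cv2.resize(im[150:255,315:455],(800,600),interpolation=cv2.INTER_CUBIC)[...,::-1])
E
```

```text
eef_pos: [626.1, 62.1, 90.7]
force: [-0.4, -0.2, 0.7]
eef_pos: [619.8, 90.7, 90.8]
force: [-1.4, -19.0, 14.0]
eef_pos: [613.6, 119.7, 91.2]
force: [2.7, -6.2, 4.8]
local 78.7 -59.8 z 91.2 F [ 2.7 -6.2  4.8] t 19.1
```

View pics/c9.png

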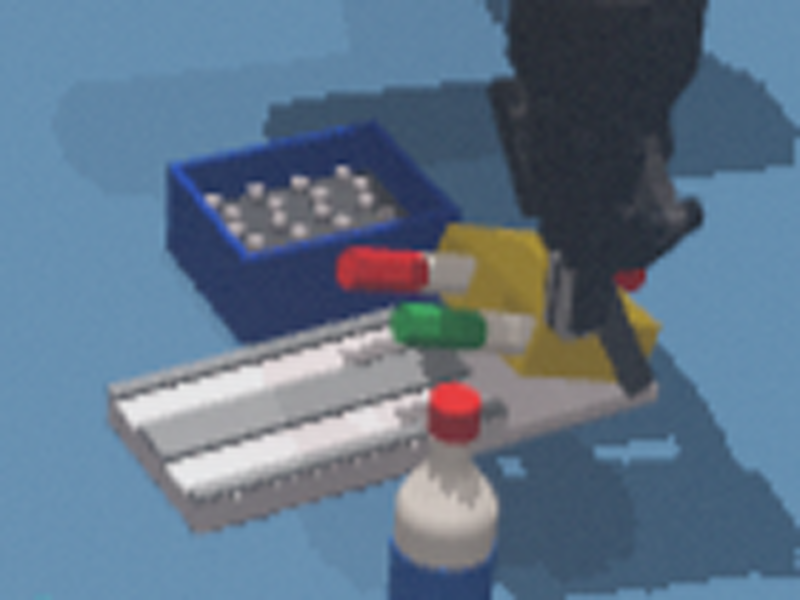

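The cup is swinging up with both markers in it, and the finger is behind the bar. I continue the push.

```bash
python3 -m jog '[[0.008,0,0,0,0,0,0],[0.008,0,0,0,0,0,0],[0.008,0,0,0,0,0,0],[0.008,0,0,0,0,0,0],[0.008,0,0,0,0,0,0]]'| grep -E 'pos|^force'
python3 -m jog '[[0.008,0,0,0,0,0,0],[0.008,0,0,0,0,0,0],[0.008,0,0,0,0,0,0],[0.008,0,0,0,0,0,0],[0.008,0,0,0,0,0,0]]'| grep -E 'pos|^force'
python3 -m jog '[[0.006,0,0,0,0,0,0],[0.006,0,0,0,0,0,0],[0.006,0,0,0,0,0,0],[0.006,0,0,0,0,0,0],[0,0,0,0,0,0,0]]'| grep -E 'pos|^force'
python3 - <<'E'
from h import *
where()
E
```

```text
eef_pos: [603.7, 159.8, 90.3]
force: [1.3, -2.8, 1.0]
eef_pos: [594.3, 199.2, 89.7]
force: [-0.3, -3.1, -2.3]
eef_pos: [589.0, 222.7, 89.9]
force: [0.8, 0.5, 0.0]
local 77.7 46.0 z 89.9 F [0.8 0.5 0. ] t 20.7
```

```bash
python3 -m jog '[[0.003,0,0,0,0,0,0],[0.003,0,0,0,0,0,0],[0.003,0,0,0,0,0,0],[0.002,0,0,0,0,0,0]]'| grep -E 'pos|^force'
python3 -m jog '[[0.001,0,0,0,0,0,0],[0.001,0,0,0,0,0,0]]'| grep -E 'pos|^force'
python3 -m jog '[[0.001,0,0,0,0,0,0],[0.001,0,0,0,0,0,0]]'| grep -E 'pos|^force'
python3 - <<'E'
from h import *
where()
E
```

```text
eef_pos: [586.7, 232.3, 89.6]
force: [2.1, -5.9, -5.3]
eef_pos: [586.3, 234.1, 89.5]
force: [1.8, -5.3, -3.6]
eef_pos: [585.8, 235.8, 89.4]
force: [2.5, -5.8, -6.0]
local 77.6 59.5 z 89.4 F [ 2.5 -5.8 -6. ] t 21.5
```

```bash
python3 -m jog '[[0.001,0,0,0,0,0,0],[0.001,0,0,0,0,0,0]]'| grep -E 'pos|^force'
python3 -m jog '[[0.001,0,0,0,0,0,0],[0.001,0,0,0,0,0,0]]'| grep -E 'pos|^force'
python3 -m jog '[[0.001,0,0,0,0,0,0],[0.001,0,0,0,0,0,0]]'| grep -E 'pos|^force'
python3 - <<'E'
from h import *
where()
E
```

```text
eef_pos: [585.4, 237.6, 89.3]
force: [2.4, -7.5, -5.5]
eef_pos: [584.9, 239.4, 89.2]
force: [2.8, -8.7, -6.0]
eef_pos: [584.6, 240.5, 89.1]
force: [4.0, -14.7, -6.0]
local 77.5 64.4 z 89.1 F [  4.  -14.7  -6. ] t 22.1
```

```bash
python3 -m jog '[[0.001,0,0,0,0,0,0],[0.001,0,0,0,0,0,0]]'| grep -E 'pos|^force'
python3 -m jog '[[-0.005,0,0,0,0,0,0],[-0.02,0,0,0,0,0,0],[-0.02,0.02,0,0,0,0,0],[-0.01,0.02,-0.03,0,0,0,0],[0,0,-0.045,0,0,0,0]]'| grep -E 'pos|^force'
python3 -m jog '[[0,0,-0.045,0,0,0,0],[-0.05,0,0,0,0,0,0],[-0.05,0,0,0,0,0,0],[-0.05,0,0,0,0,0,0],[0,0,0,0,0,0,0]]'| grep -E 'pos|^force'
python3 -m jog '[[-0.05,0,0,0,0,0,0],[-0.05,0,0,0,0,0,0],[-0.05,0,0,0,0,0,0],[-0.05,0,0,0,0,0,0],[0,0,0,0,0,0,0]]'| grep -E 'pos|^force'
python3 - <<'E'
from h import *
im2=eyes.capture("top");im=eyes.capture("scene")
cv2.imwrite("pics/c10.png",np.hstack([cv2.resize(im[130:255,335:455],(430,448),interpolation=cv2.INTER_CUBIC),cv2.resize(im2[150:280,170:277],(369,448),interpolation=cv2.INTER_CUBIC)])[...,::-1])
a=ax(mask(im2,"red",(150,160,205,200)));b=ax(mask(im,"red",(430,170,470,215)));P,g=tri(a[0],b[0]);d=P[:2]-O;print("bar",a[3],b[3],d@EX,d@EY,P[2],g)
a=ax(mask(im2,"green",(180,180,240,240)));b=ax(mask(im,"green",(380,140,450,215)));P,g=tri(a[0],b[0]);d=P[:2]-O;print("green",a[3],b[3],d@EX,d@EY,P[2],g,b[1],b[2])
E
```

```text
eef_pos: [584.6, 240.8, 89.1]
force: [4.0, -23.6, -6.7]
eef_pos: [636.0, 198.8, 163.6]
force: [0.5, 0.5, 0.6]
eef_pos: [670.0, 48.1, 210.0]
force: [0.6, 0.4, 0.4]
eef_pos: [714.0, -146.9, 209.0]
force: [-0.1, 0.2, -0.1]
bar 86 57 71.33634275924071 76.56660405831958 91.34732136741911 0.1474073587972951
green 78 13 26.723728691524297 11.185833083825226 130.6930891463844 7.291580179476654 [429.94571392 171.8885979 ] [434.05256991 172.13949351]
```

View pics/c10.png

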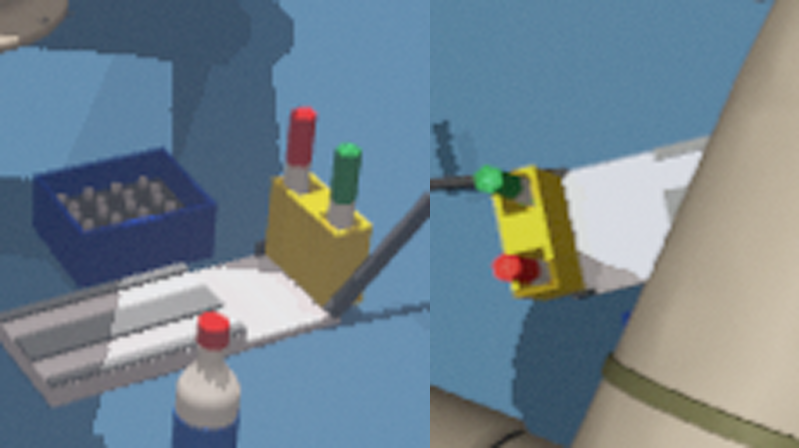

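The cup is upright, with its bar at local y ≈ +77 against its stop. Both markers stand in their pockets with caps on top, and the bin and bottle have not moved.

```bash
python3 -c "
from rig import finish_job
print(finish_job())"
```

```text
the job is handed in; nothing more can be done
None
```

I've handed the job in: the cup is fully up with both markers standing in it, caps on top, and neither the bin, the bottle nor the tin was touched; no verdict came back.

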